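# Slide the sample cassette along the rail into the loading pocket

## Robot

A 6-joint arm with a two-finger parallel gripper is mounted at the origin on the work surface. World frame = base frame: x ahead of the robot, y to its left, z up, the work surface at z = 0. Lengths are in m, angles in rad, forces in N, time in s.
With the tool pointing down it reaches from about 0.35 to 0.975 m from the base axis. Payload 4.9 kg.
Tool frame: the origin (TCP) lies at the very end of the fingers, on their centre line; the grasp point (between the pads) lies 19 mm behind it; z points along the fingers, y is the line along which they close (so a half turn about z gives the same grasp; the last joint's range is limited). The gripper opens to 85 mm and grips with 20 to 120 N. Pads are 22 mm wide; open, the fingers measure 114 mm over their backs; the gripper's body (76 mm by 85 mm) begins 54 mm behind the grasp point. The pads swing forward as they close: fully open they stand 13 mm farther back than shut.
Start: joints at [1.155, 0.053, 1.613, -0, 1.476, -0.119], TCP at [0.183, 0.598, 0.231] pointing down, gripper open.
Joint ranges: [-3.01, 3.01], [-1.01, 2.22], [0.06, 2.58], [-1.02, 4.17], [0.09, 2.62], [-3.14, 3.14]. Speed limits (rad/s): [2.57, 2.57, 3.14, 3.14, 3.14, 3.14].

## Interface

Orientations are given as a rotation vector (axis times angle).
In Python, from station import ctrl gives the robot as it stands. The module is installed in compiled form; this text tells all that it offers.
- The arm moves only by the tool jog_arm, never from a script. Its argument "steps" is a list of rows, each an object with "delta_rot": the turn, a rotation vector about the tool's x, y, z in degrees, a list of three; "linear": the shift along the tool's x, y, z in m, a list of three; "grip": the finger opening in m, from 0 to 0.0854. In form: [{"delta_rot": [rx, ry, rz], "linear": [x, y, z], "grip": grip}, ...]. A call has 1 to 10 rows; each row shifts and turns the commanded pose from where the row before left it, along the tool's axes as they then stand; what a row does not reach is not made up. A row lasts 1/10 s, in which the tool goes at most 50 mm and 8.59 degrees, less where a joint would pass 70% of its speed; a pose out of reach is approached as far as the arm can. A call with a gripper value outside its range is refused whole. The fingers move at their own pace and stop on an object; "newtons" is the grip in N (left out, the last holds). Time passes only in rows, so rows that do not move let the fingers close. It gives the time, the measured TCP pose, the force, the opening and the grip force at its end, in the units of the state.
- ctrl.get_obs(): the state, without advancing time (a new reading comes with each control period).
- ctrl.get_image(name): name is "scene" or "top"; returns (picture, depth): 420x560x3 uint8, red, green, blue; 420x560 float32, m along the optical axis (not along the pixel's ray), 0 where there is no reading.
- ctrl.camera_info(name): a dict with "camera_matrix" (3x3 intrinsics, pixels), "R" (3x3) and "t" (3): a world point X has camera coordinates R X + t. Camera axes: x right, y down, z forward; pixel columns grow to the right and rows downward; lengths in m; the calibration is good to about 2 mm. A picture is of the moment at which its call begins. camera_info takes no time and is no camera call.
- ctrl.finish_job(): hands the job in; it is judged then, once.
The state is a dict: "t": time; "q": joint angles; "dq": joint speeds; "effort": joint torques, N m; "tool_pos": TCP position; "tool_rot": TCP orientation; "contact_force": force on the tool from outside, world axes, zero at the start; "wrist_torque": the same for the moment, N m; "opening": finger opening in m; "grip_force": force on a finger pad.
Only numpy, scipy, OpenCV 4.12 (cv2) and the standard library are available. Lean on these libraries where they do the work, as an engineer would, in place of code of your own. Each camera call takes 0.05 s, during which the arm holds its last target. There are 200 camera calls.

## Task

Load the sample cassette, the white one with the round raised well on top, at the analyser's loading deck: with the fingertips, gently push it flush against the rail, then slide it along the rail until it is fully home in the corner pocket, against the end stop, and leave it there. Push it only: it stays flat on the deck, never lifted, tipped or squeezed. Leave the other cassette, the vial, the bottle and the jar where they stand.

Things in the scene. Friction and masses are not known exactly. Their poses are not given: they have to be found in the camera images.
- deck: Fixed grey plate 200 (x) by 400 (y) by 8 mm on the table. Origin: centre of its underside; x points to the rail side, y along the rail towards the pocket, z up. On it, aluminium bars 12 mm high: the rail, inner (-x) face at x = 75 mm, y = -170 to 190 mm; the end stop across its +y end, face at y = 180 mm; the lip (see pocket). The rest of its top is flat.
- pocket (a point): Where the cassette's origin lies when home against rail and end stop: deck x 53, y 150 mm, on the plate's top (z 8 mm); axes as the deck's. The pocket is 48 mm wide, between the rail and a lip parallel to it (face at deck x = 27 mm, 8 mm thick, y = 140 to 190 mm), flared from y = 121 mm, where its face is at x = 19 mm. Open upwards and towards -y.
- cassette: The cassette to load, loose, 35 to 70 g: white block 44 (x) by 60 (y) by 14 mm high; on top a round raised well 20 mm across, 4 mm high, 14 mm off the middle, and a thin grey strip. Origin: centre of its underside. Starts flat on the deck's near half, 35 to 60 mm to the -x side of its middle, long side within 23 degrees of the rail's direction. Either way round is right.
- blank_cassette: Blank cassette, leave alone: same block of 44 x 60 x 14 mm, loose, no well, a wider grey strip. Also on the deck's near half; which of the two lies nearer the pocket varies. The lane along the rail is free. Origin: centre of its underside.
- vial: Small capped clear vial standing loose on the deck's near half towards the pocket end, 22 mm across, 36 mm high; leave alone. Origin at the centre of its underside.
- disinfectant: White plastic bottle, 72 mm across and 200 mm high, standing on the table to the robot's left of the deck; leave alone. Origin at the centre of its underside.
- reagent_jar: Amber jar, 48 mm across and 55 mm high, standing on the table to the robot's right of the deck; leave alone. Origin at the centre of its underside.
Not all that is in view belongs to the job. Leave any pink or yellow look-alike of the cassette alone.

How it is judged:
On the way:
1. the cassette lies flush against the rail (within 4 mm, within 0.1 rad), still outside the pocket (x of cassette in the frame of pocket between -0.004 and 0.003 m and y of cassette in the frame of pocket below -0.02 m and angle between the y axis of cassette and the y axis of pocket, either way round below 0.1 rad), for 0.1 s.
At the end, for the whole second after the job is handed in: The sample cassette lies flat and at rest in the corner pocket, within 3 mm of the end stop, between rail and lip (within 6 mm of the rail) and in line with the rail within 0.1 rad; the other cassette, vial, bottle and jar are within 15 mm of where they stood (y of cassette in the frame of pocket between -0.003 and 0.003 m and x of cassette in the frame of pocket between -0.006 and 0.003 m and z of cassette in the frame of pocket between -0.003 and 0.003 m and angle between the y axis of cassette and the y axis of pocket, either way round below 0.1 rad and angle between cassette's own z axis and vertical below 0.06 rad and linear speed of cassette below 0.01 m/s and distance of each of blank_cassette, vial, disinfectant, reagent_jar from where it was at the start of the episode below 0.015 m); the robot touches nothing.
It fails at once if the cassette is lifted more than 8 mm off the deck (z of cassette in the frame of pocket above 0.008 m).
It fails at once if the cassette is tipped by more than 0.25 rad (angle between cassette's own z axis and vertical above 0.25 rad).
It fails at once if the fingers press or squeeze the cassette with more than 36 N (contact force between the fingers and cassette above 36 N).
It fails at once if the other cassette, the vial, the bottle or the jar is moved by more than 15 mm (distance of any of blank_cassette, vial, disinfectant, reagent_jar from where it was at the start of the episode above 0.015 m).
It also fails if it takes over 61 s, if anything falls off the work surface, if the arm or the gripper's body presses on something with over 40 N, if the wrist force passes 120 N, or if a joint passes its speed limit or range.

## Working session

There is one attempt and no reset: what is moved stays moved. The work goes in short steps, Python scripts to look and compute and a tool call to move; the robot and the scene stay as the last step left them, time stands still between calls to the robot, and variables do not carry over. Pictures are saved under pics/ and viewed, at most 10 in all, crops included, and the job is handed in when it is done.

Besides the shell and the picture viewer there is one more tool, called after "Request:" as name(argument=value, ...) on one line, values as JSON. jog_arm: Moves the arm, as the interface text tells. Its arguments: {"type":"object","properties":{"steps":{"type":"array"},"newtons":{"type":"number"}},"required":["steps"]}

```bash
mkdir -p pics; python3 - <<'E'
from station import ctrl
import cv2,numpy as np
for n in("scene","top"):
    im,d=ctrl.get_image(n); cv2.imwrite(f"pics/{n}0.png",im[:,:,::-1]); np.savez(f"{n}0.npz",im=im,d=d)
    c=ctrl.camera_info(n); print(n,c)
o=ctrl.get_obs();print(o)
E
```

```text
scene {'camera_matrix': array([[385.89426984,   0.        , 278.39829834],
       [  0.        , 385.89426984, 208.62926028],
       [  0.        ,   0.        ,   1.        ]]), 'R': array([[ 0.39857916,  0.91711443, -0.0059823 ],
       [ 0.56733703, -0.25167997, -0.78408283],
       [-0.7205993 ,  0.30912509, -0.62062737]]), 't': array([-0.20588353, -0.25643037,  1.23842578])}
top {'camera_matrix': array([[464.79520712,   0.        , 273.10990192],
       [  0.        , 464.79520712, 215.09352065],
       [  0.        ,   0.        ,   1.        ]]), 'R': array([[ 0.01349696, -0.99986475, -0.00939709],
       [-0.98847594, -0.01192494, -0.15090762],
       [ 0.15077515,  0.01132559, -0.9885032 ]]), 't': array([0.007997  , 0.48368959, 1.04316104])}
{'t': 0.1, 'q': array([ 1.15501940e+00,  5.33254107e-02,  1.61413992e+00, -1.71573289e-05,
        1.47603520e+00, -1.18978195e-01]), 'dq': array([-0.00174705, -0.0011145 , -0.00322724,  0.00087058,  0.00044487,
        0.00060796]), 'effort': array([-9.16715271e-05, -3.94903672e+01, -3.71362853e+01, -1.25310066e-04,
        3.90861591e-03, -6.75227767e-06]), 'tool_pos': array([0.18254836, 0.59715402, 0.23017456]), 'tool_rot': array([-4.64426223e-01, -3.10658025e+00,  2.89703835e-03]), 'contact_force': array([-0.29105741, -0.3810912 , -0.30379406]), 'wrist_torque': array([ 0.04948097, -0.03443422,  0.04169426]), 'grip_force': 0.0, 'opening': 0.08552632768770695}
```

View pics/top0.png

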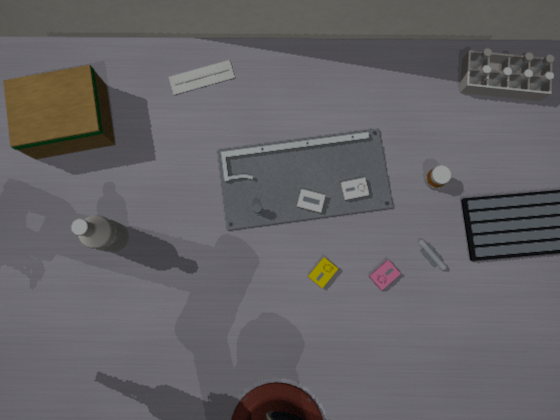

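View pics/scene0.png

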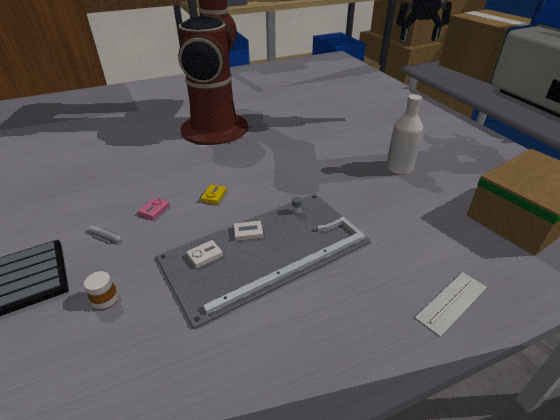

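The top view shows the deck with the rail along its upper edge, from (222,155) to (370,137). The pocket is at its left end. The sample cassette, with the well, is at (355,188), the blank at (312,201) and the vial at about (257,207). The scene view shows the same layout.

```bash
cat > h.py <<'E'
import cv2,numpy as np
from station import ctrl
def plane(n,uv,z):
    c=ctrl.camera_info(n);K,R,t=c["camera_matrix"],c["R"],np.array(c["t"])
    uv=np.atleast_2d(uv).astype(float);r=np.c_[uv,np.ones(len(uv))]@np.linalg.inv(K).T@R
    o=-R.T@t; return o+r*((z-o[2])/r[:,2])[:,None]
def blobs(n,im,roi,thr,amin=80):
    x0,y0,x1,y1=roi;g=cv2.cvtColor(im,cv2.COLOR_RGB2GRAY)
    m=np.zeros_like(g);m[y0:y1,x0:x1]=(g[y0:y1,x0:x1]>thr)*255
    m=cv2.morphologyEx(m,cv2.MORPH_CLOSE,np.ones((3,3)))
    return [c for c in cv2.findContours(m,cv2.RETR_EXTERNAL,cv2.CHAIN_APPROX_NONE)[0] if cv2.contourArea(c)>amin]
E
python3 - <<'E'
from h import *
im=np.load("top0.npz")["im"]
g=cv2.cvtColor(im,cv2.COLOR_RGB2GRAY)
print("profile col 300",g[125:235:1,300])
print("row 180",g[180,205:230],g[180,378:400])
for c in blobs("top",im,(215,125,395,232),135):
    z=0.022 if c[:,0,1].mean()>178 else 0.02
    p=plane("top",c[:,0],z)[:,:2]
    r=cv2.minAreaRect((p*1000).astype(np.float32));print(cv2.boundingRect(c),r,cv2.boxPoints(r).round().tolist())
cv2.imwrite("pics/crop0.png",cv2.resize(im[120:240,205:405,::-1],None,fx=4,fy=4,interpolation=cv2.INTER_CUBIC))
E
```

```text
profile col 300 [116 116 115 115 114 115 115 113 112 113 113 114 110  98  86  94 128 145
 146 147 145 126  75  64  62  77  92  92  93  93  92  92  92  93  92  92
  93  94  95  93  92  93  92  91  91  93  91  88  90  90  90  91  90  90
  91  90  90  90  90  92  92  91  86  84  94 111 119 120 132 146 152 153
 152 153 153 153 153 153 152 153 152 142 102  76  88  91  91  90  89  90
  90  88  89  89  81  72  93 109 109 110 109 113 112 111 111 111 111 109
 109 110]
row 180 [113 113 113 112 112 113 113 112 113 113 111 113 111 112 113 108  98  89
  93 116 137 129 128 108  61] [ 87  89  89  87  88  89  86  87  89  85  74  95 113 112 112 113 111 111
 110 113 110 112]
(298, 190, 27, 22) ((522.6022338867188, -73.82215118408203), (56.7796630859375, 40.55778503417969), 75.59492492675781) [[496.0, -96.0], [535.0, -106.0], [549.0, -51.0], [510.0, -41.0]]
(341, 178, 27, 21) ((552.69091796875, -177.74209594726562), (40.14019012451172, 56.90323257446289), 12.179957389831543) [[527.0, -154.0], [539.0, -210.0], [578.0, -201.0], [566.0, -146.0]]
(221, 133, 147, 48) ((630.2389526367188, -39.01527404785156), (71.78963470458984, 356.3294677734375), 8.646088600158691) [[568.0, 132.0], [622.0, -221.0], [693.0, -210.0], [639.0, 143.0]]
```

View pics/crop0.png

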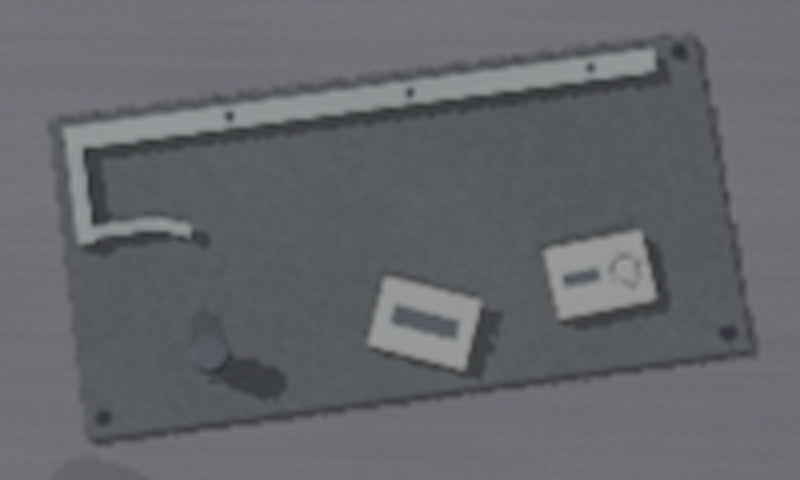

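The crop gives clean edges for the rail's inner face, the end stop and both cassettes. I'll fit the deck frame next and work out the numbers.

```bash
cat >> h.py <<'E'
def edge(prof,lev=105):   # last bright->dark crossing position
    i=[k for k in range(len(prof)-1) if prof[k]>=lev>prof[k+1]][0]
    return i+(prof[i]-lev)/(prof[i]-prof[i+1])
def deck(im):
    g=cv2.cvtColor(im,cv2.COLOR_RGB2GRAY).astype(float)
    a=[]
    for u in range(245,362,3):
        s=int(155-(u-222)*18/148)-6; s=s+int(np.argmax(g[s-4:s+8,u]))-4
        a.append((u,s+edge(g[s:,u])))
    P=plane("top",a,.02)[:,:2]
    vx,vy,px,py=cv2.fitLine(P.astype(np.float32),cv2.DIST_HUBER,0,.0005,.0005).ravel()
    ey=np.array([vx,vy])*np.sign(vy);ex=np.array([ey[1],-ey[0]])
    b=[(222+edge(g[v,222:]),v) for v in range(164,172)]
    Q=plane("top",b,.02)[:,:2]
    xr=ex@[px,py]; yr=np.median(Q@ey)
    return ex*(xr-.075)+ey*(yr-.180),ex,ey, np.std(P@ex),np.std(Q@ey)
E
python3 - <<'E'
from h import *
im=np.load("top0.npz")["im"]
o,ex,ey,s1,s2=deck(im);print("origin",o,"angle",np.degrees(np.arctan2(-ey[0],ey[0*1+1])),s1,s2)
np.savez("deck.npz",o=o,ex=ex,ey=ey)
for c in blobs("top",im,(285,175,375,218),120):
    p=(plane("top",c[:,0],.022)[:,:2]-o)@np.c_[ex,ey]*1000
    r=cv2.minAreaRect(p.astype(np.float32));print("deckframe",r,"x",p[:,0].min(),p[:,0].max(),"y",p[:,1].min(),p[:,1].max())
for uv,z in (((82,226),.2),((100,235),.15),((440,175),.055),((257,205),.03)):
    w=plane("top",uv,z)[0];print(uv,w,(w[:2]-o)@np.c_[ex,ey])
T=ctrl.get_obs()
from scipy.spatial.transform import Rotation as R
print(R.from_rotvec(T["tool_rot"]).as_matrix())
E
```

```text
origin [ 0.57956782 -0.05725431] angle 8.5007 0.0004271720398952385 0.00042461908205733596
deckframe ((-58.811553955078125, -8.248214721679688), (58.465240478515625, 43.22645950317383), 67.9192123413086) x -87.50150281953489 -29.371572307324634 y -41.22448791387489 25.52338871040303
deckframe ((-44.60399627685547, -115.32450866699219), (42.512054443359375, 59.94949722290039), 3.634553909301758) x -67.43186105928469 -22.080910057753854 y -145.8683049262738 -84.84247737954281
(82, 226) [0.43238932 0.3882477  0.2       ] [-0.07970682  0.46236388]
(100, 235) [0.42025488 0.3707674  0.15      ] [-0.09429192  0.44686935]
(440, 175) [ 0.57893153 -0.36963252  0.055     ] [-0.04680552 -0.30885238]
(257, 205) [0.50807863 0.05238375 0.03      ] [-0.05449695  0.11900121]
[[-9.56278033e-01  2.92458123e-01 -7.54968061e-04]
 [ 2.92459022e-01  9.56276451e-01 -1.75223043e-03]
 [ 2.09504154e-04 -1.89641669e-03 -9.99998180e-01]]
```

Request:
jog_arm(steps=[{"delta_rot":[0,0,0],"linear":[0,0,-0.03],"grip":0},{"delta_rot":[0,0,0],"linear":[0,0,-0.03],"grip":0},{"delta_rot":[0,0,0],"linear":[-0.025,-0.031,0],"grip":0},{"delta_rot":[0,0,0],"linear":[-0.025,-0.031,0],"grip":0},{"delta_rot":[0,0,0],"linear":[-0.025,-0.031,0],"grip":0},{"delta_rot":[0,0,0],"linear":[-0.025,-0.031,0],"grip":0},{"delta_rot":[0,0,0],"linear":[-0.025,-0.031,0],"grip":0},{"delta_rot":[0,0,0],"linear":[-0.025,-0.031,0],"grip":0},{"delta_rot":[0,0,0],"linear":[-0.025,-0.031,0],"grip":0},{"delta_rot":[0,0,0],"linear":[-0.025,-0.031,0],"grip":0}])

```text
t: 1.1
tool_pos: [0.3015, 0.3004, 0.2908]
tool_rot: [-0.464, -3.107, 0.001]
contact_force: [0.7, -0.1, 0.4]
opening: -0.0001
grip_force: 0.0
```

Request:
jog_arm(steps=[{"delta_rot":[0,0,0],"linear":[-0.025,-0.031,0],"grip":0},{"delta_rot":[0,0,0],"linear":[-0.025,-0.031,0],"grip":0},{"delta_rot":[0,0,0],"linear":[-0.025,-0.031,0],"grip":0},{"delta_rot":[0,0,0],"linear":[-0.025,-0.031,0],"grip":0},{"delta_rot":[0,0,0],"linear":[-0.025,-0.031,0],"grip":0},{"delta_rot":[0,0,0],"linear":[-0.025,-0.031,0],"grip":0},{"delta_rot":[0,0,0],"linear":[-0.025,-0.031,0],"grip":0},{"delta_rot":[0,0,0],"linear":[-0.025,-0.031,0],"grip":0},{"delta_rot":[0,0,0],"linear":[-0.025,-0.031,0],"grip":0},{"delta_rot":[0,0,0],"linear":[-0.025,-0.031,0],"grip":0}])

```text
t: 2.1
tool_pos: [0.45, -0.0692, 0.2909]
tool_rot: [-0.465, -3.107, -0.0]
contact_force: [-0.4, 0.9, -0.4]
opening: 0.0002
grip_force: 0.0
```

Request:
jog_arm(steps=[{"delta_rot":[0,0,-8.5],"linear":[0,0,0],"grip":0},{"delta_rot":[0,0,-8.5],"linear":[0,0,0],"grip":0},{"delta_rot":[0,0,-8.5],"linear":[0,0,0],"grip":0},{"delta_rot":[0,0,0],"linear":[0,0,0],"grip":0},{"delta_rot":[0,0,0],"linear":[0,0,0],"grip":0}])

```text
t: 2.6
tool_pos: [0.4497, -0.0675, 0.2909]
tool_rot: [0.228, -3.133, -0.0]
contact_force: [0.3, -0.0, 0.5]
opening: 0.0
grip_force: 0.0
```

Request:
jog_arm(steps=[{"delta_rot":[0,0,0],"linear":[-0.009,-0.031,0.01],"grip":0},{"delta_rot":[0,0,0],"linear":[-0.009,-0.031,0.02],"grip":0},{"delta_rot":[0,0,0],"linear":[-0.009,-0.031,0.02],"grip":0},{"delta_rot":[0,0,0],"linear":[-0.009,-0.032,0.02],"grip":0},{"delta_rot":[0,0,0],"linear":[0,0,0.04],"grip":0},{"delta_rot":[0,0,0],"linear":[0,0,0.04],"grip":0},{"delta_rot":[0,0,0],"linear":[0,0,0.04],"grip":0},{"delta_rot":[0,0,0],"linear":[0,0,0.03],"grip":0},{"delta_rot":[0,0,0],"linear":[0,0,0.03],"grip":0},{"delta_rot":[0,0,0],"linear":[0,0,0],"grip":0}])

```text
t: 3.6
tool_pos: [0.5003, -0.1837, 0.0363]
tool_rot: [0.229, -3.125, -0.008]
contact_force: [0.0, -0.0, -0.1]
opening: 0.0
grip_force: 0.0
```

```bash
cat >> h.py <<'E'
def tcp():
    D=np.load("deck.npz");p=ctrl.get_obs();w=p["tool_pos"]
    print("t",p["t"],"deck mm",((w[:2]-D["o"])@np.c_[D["ex"],D["ey"]]*1000).round(1),"z",w[2].round(4),"F",(p["contact_force"][:2]@np.c_[D["ex"],D["ey"]]).round(1),p["contact_force"].round(1),"rot",p["tool_rot"].round(3))
E
python3 - <<'E'
from h import *
tcp()
im,_=ctrl.get_image("scene")
cv2.imwrite("pics/s1.png",cv2.resize(im[180:320,150:390,::-1],None,fx=3,fy=3,interpolation=cv2.INTER_CUBIC))
E
```

```text
t 3.6 deck mm [ -97.1 -113.4] z 0.0363 F [ 0. -0.] [ 0.  -0.  -0.1] rot [ 0.229 -3.125 -0.008]
```

View pics/s1.png

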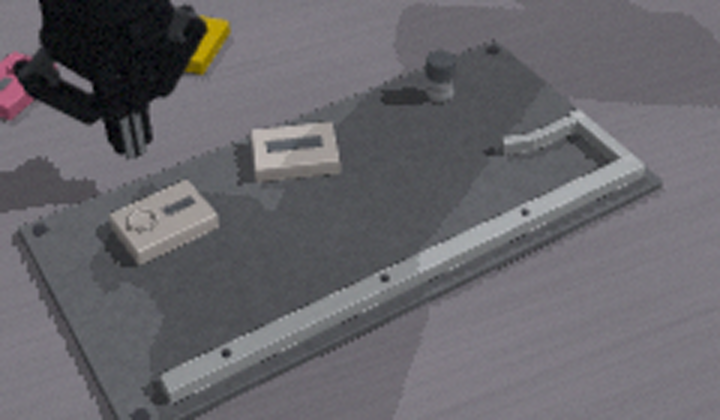

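The fingers are shut and sit just behind the sample cassette (crop ~(130,150)), with the cassette at about (165,220). Everything is clear, so I'm lowering to pushing height.

Request:
jog_arm(steps=[{"delta_rot":[0,0,0],"linear":[0,-0.002,0.01],"grip":0},{"delta_rot":[0,0,0],"linear":[0,0,0.01],"grip":0},{"delta_rot":[0,0,0],"linear":[0,0,0],"grip":0},{"delta_rot":[0,0,0],"linear":[0,0,0],"grip":0}])

```text
t: 4.05
tool_pos: [0.5045, -0.188, 0.0217]
tool_rot: [-0.232, 3.133, -0.0]
contact_force: [1.2, 0.1, -0.1]
opening: 0.0001
grip_force: 0.0
```

```bash
python3 -c "
from h import *
tcp()"
```

```text
t 4.05 deck mm [ -93.6 -118.2] z 0.0217 F [ 1.2 -0.1] [ 1.2  0.1 -0.1] rot [-0.232  3.133 -0.   ]
```

Request:
jog_arm(steps=[{"delta_rot":[0,0,0],"linear":[0,0.002,0.004],"grip":0},{"delta_rot":[0,0,0],"linear":[0,0,0.004],"grip":0},{"delta_rot":[0,0,0],"linear":[-0.003,0,0],"grip":0},{"delta_rot":[0,0,0],"linear":[-0.003,0,0],"grip":0},{"delta_rot":[0,0,0],"linear":[-0.003,0,0],"grip":0},{"delta_rot":[0,0,0],"linear":[-0.003,0,0],"grip":0},{"delta_rot":[0,0,0],"linear":[-0.003,0,0],"grip":0},{"delta_rot":[0,0,0],"linear":[-0.003,0,0],"grip":0},{"delta_rot":[0,0,0],"linear":[-0.003,0,0],"grip":0},{"delta_rot":[0,0,0],"linear":[0,0,0],"grip":0}])

```text
t: 5.05
tool_pos: [0.5252, -0.1828, 0.0134]
tool_rot: [-0.233, 3.133, -0.0]
contact_force: [0.5, 0.7, -0.1]
opening: 0.0004
grip_force: 0.0
```

Request:
jog_arm(steps=[{"delta_rot":[0,0,0],"linear":[-0.003,0,0],"grip":0},{"delta_rot":[0,0,0],"linear":[-0.003,0,0],"grip":0},{"delta_rot":[0,0,0],"linear":[-0.003,0,0],"grip":0},{"delta_rot":[0,0,0],"linear":[-0.003,0,0],"grip":0},{"delta_rot":[0,0,0],"linear":[-0.003,0,0],"grip":0},{"delta_rot":[0,0,0],"linear":[-0.003,0,0],"grip":0},{"delta_rot":[0,0,0],"linear":[-0.003,0,0],"grip":0},{"delta_rot":[0,0,0],"linear":[-0.003,0,0],"grip":0},{"delta_rot":[0,0,0],"linear":[-0.003,0,0],"grip":0},{"delta_rot":[0,0,0],"linear":[-0.003,0,0],"grip":0}])

```text
t: 6.05
tool_pos: [0.5547, -0.1783, 0.0133]
tool_rot: [-0.233, 3.133, -0.0]
contact_force: [0.2, -0.8, 0.1]
opening: 0.0
grip_force: 0.1
```

```bash
cat >> h.py <<'E'
def cass(roi=None,save=None,name="top"):
    D=np.load("deck.npz");im,_=ctrl.get_image(name)
    if save: cv2.imwrite(save,cv2.resize(im[120:240,205:405,::-1] if name=="top" else im[180:320,150:390,::-1],None,fx=3,fy=3,interpolation=cv2.INTER_CUBIC))
    if roi:
        for c in blobs(name,im,roi,122):
            p=(plane(name,c[:,0],.022)[:,:2]-D["o"])@np.c_[D["ex"],D["ey"]]*1000
            print(cv2.minAreaRect(p.astype(np.float32)))
    return im
E
python3 - <<'E'
from h import *
tcp();cass((330,150,380,205),"pics/t2.png")
E
```

```text
t 6.05 deck mm [ -42.5 -116. ] z 0.0133 F [ 0.  -0.8] [ 0.2 -0.8  0.1] rot [-0.233  3.133 -0.   ]
```

View pics/t2.png

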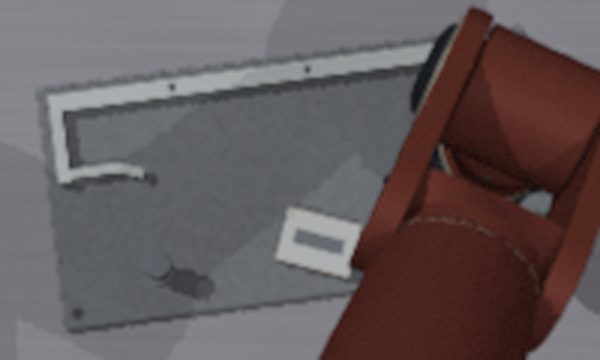

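The arm hides the cassette in the top view, so I'll use the scene camera from here.

```bash
python3 - <<'E'
from h import *
cass((180,215,290,300),"pics/s2.png","scene")
E
```

```text
((87.50811767578125, -69.69147491455078), (21.49592399597168, 154.29783630371094), 0.0031683065462857485)
((-5.581096649169922, -117.29573059082031), (59.05068588256836, 53.27595901489258), 89.86400604248047)
((-57.96123123168945, -8.254425048828125), (58.57481384277344, 46.454105377197266), 66.48757934570312)
```

View pics/s2.png

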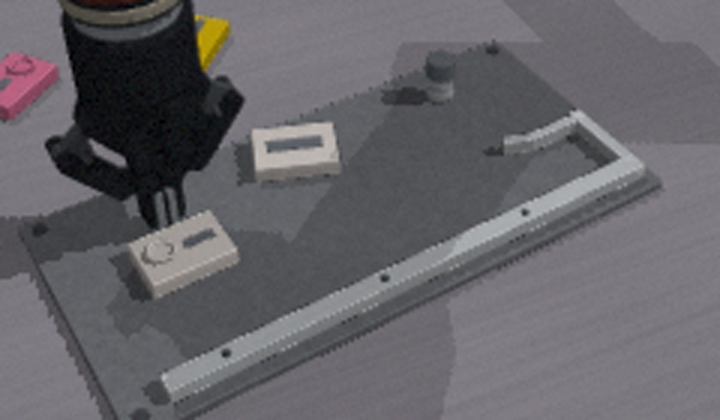

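The cassette is square to the rail, with the fingers centred on its back edge (crop (165,215)). I'm pushing on.

Request:
jog_arm(steps=[{"delta_rot":[0,0,0],"linear":[-0.003,0,0],"grip":0},{"delta_rot":[0,0,0],"linear":[-0.003,0,0],"grip":0},{"delta_rot":[0,0,0],"linear":[-0.003,0,0],"grip":0},{"delta_rot":[0,0,0],"linear":[-0.003,0,0],"grip":0},{"delta_rot":[0,0,0],"linear":[-0.003,0,0],"grip":0},{"delta_rot":[0,0,0],"linear":[-0.003,0,0],"grip":0},{"delta_rot":[0,0,0],"linear":[-0.003,0,0],"grip":0},{"delta_rot":[0,0,0],"linear":[-0.003,0,0],"grip":0},{"delta_rot":[0,0,0],"linear":[-0.003,0,0],"grip":0},{"delta_rot":[0,0,0],"linear":[-0.003,0,0],"grip":0}])

```text
t: 7.15
tool_pos: [0.5843, -0.1738, 0.0133]
tool_rot: [0.233, -3.133, -0.0]
contact_force: [0.3, 0.0, 0.6]
opening: -0.0002
grip_force: 0.1
```

Request:
jog_arm(steps=[{"delta_rot":[0,0,0],"linear":[-0.003,0,0],"grip":0},{"delta_rot":[0,0,0],"linear":[-0.003,0,0],"grip":0},{"delta_rot":[0,0,0],"linear":[-0.003,0,0],"grip":0},{"delta_rot":[0,0,0],"linear":[-0.003,0,0],"grip":0},{"delta_rot":[0,0,0],"linear":[-0.003,0,0],"grip":0},{"delta_rot":[0,0,0],"linear":[-0.003,0,0],"grip":0},{"delta_rot":[0,0,0],"linear":[-0.003,0,0],"grip":0},{"delta_rot":[0,0,0],"linear":[-0.003,0,0],"grip":0},{"delta_rot":[0,0,0],"linear":[-0.001,0,0],"grip":0},{"delta_rot":[0,0,0],"linear":[0,0,0],"grip":0}])

```text
t: 8.15
tool_pos: [0.6091, -0.1702, 0.0134]
tool_rot: [-0.233, 3.133, -0.0]
contact_force: [0.5, -0.0, -0.4]
opening: -0.0001
grip_force: 0.0
```

```bash
python3 - <<'E'
from h import *
tcp();cass((180,215,290,300),"pics/s3.png","scene")
E
```

```text
t 8.15 deck mm [  12.5 -116.1] z 0.0134 F [ 0.5 -0.1] [ 0.5 -0.  -0.4] rot [-0.233  3.133 -0.   ]
((60.855403900146484, -69.7957992553711), (154.90936279296875, 75.51422119140625), 89.32261657714844)
((-71.007080078125, -3.0618934631347656), (58.27325439453125, 78.96697235107422), 72.17001342773438)
```

View pics/s3.png

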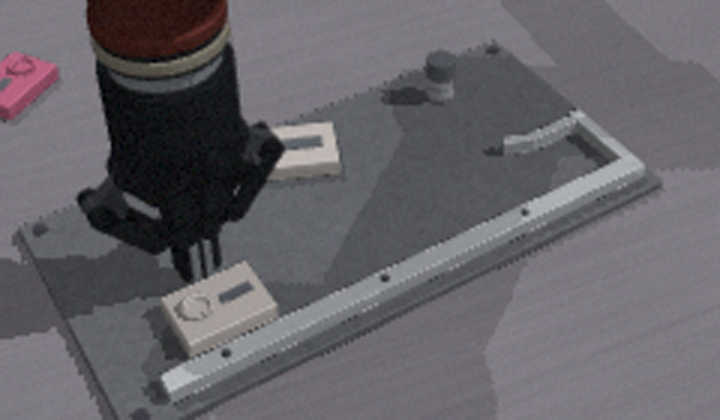

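The cassette is about 8 mm from the rail and square to it. I'm closing in gently.

Request:
jog_arm(steps=[{"delta_rot":[0,0,0],"linear":[-0.002,0,0],"grip":0},{"delta_rot":[0,0,0],"linear":[-0.002,0,0],"grip":0},{"delta_rot":[0,0,0],"linear":[-0.0015,0,0],"grip":0},{"delta_rot":[0,0,0],"linear":[-0.001,0,0],"grip":0},{"delta_rot":[0,0,0],"linear":[0,0,0],"grip":0}])

```text
t: 8.7
tool_pos: [0.6154, -0.1692, 0.0134]
tool_rot: [-0.233, 3.133, -0.0]
contact_force: [-0.3, 0.0, 0.7]
opening: 0.0003
grip_force: 0.0
```

Request:
jog_arm(steps=[{"delta_rot":[0,0,0],"linear":[-0.0005,0,0],"grip":0},{"delta_rot":[0,0,0],"linear":[-0.0005,0,0],"grip":0},{"delta_rot":[0,0,0],"linear":[0,0,0],"grip":0}])

```text
t: 9.0
tool_pos: [0.6163, -0.1691, 0.0133]
tool_rot: [-0.233, 3.133, 0.0]
contact_force: [-0.3, 0.3, -0.1]
opening: 0.0
grip_force: 0.1
```

```bash
python3 - <<'E'
from h import *
tcp()
E
```

```text
t 9.0 deck mm [  19.8 -116. ] z 0.0133 F [-0.2  0.3] [-0.3  0.3 -0.1] rot [-0.233  3.133  0.   ]
```

Request:
jog_arm(steps=[{"delta_rot":[0,0,0],"linear":[-0.0005,0,0],"grip":0},{"delta_rot":[0,0,0],"linear":[-0.0005,0,0],"grip":0},{"delta_rot":[0,0,0],"linear":[0,0,0],"grip":0}])

```text
t: 9.3
tool_pos: [0.6173, -0.169, 0.0133]
tool_rot: [-0.233, 3.133, -0.0]
contact_force: [0.3, -0.5, 0.5]
opening: 0.0
grip_force: 0.1
```

Request:
jog_arm(steps=[{"delta_rot":[0,0,0],"linear":[-0.0005,0,0],"grip":0},{"delta_rot":[0,0,0],"linear":[0,0,0],"grip":0}])

```text
t: 9.5
tool_pos: [0.6177, -0.1689, 0.0133]
tool_rot: [0.233, -3.133, 0.0]
contact_force: [-0.9, -0.4, -0.5]
opening: -0.0001
grip_force: 0.2
```

Not touching yet, so I'm continuing in half-millimetre steps.

Request:
jog_arm(steps=[{"delta_rot":[0,0,0],"linear":[-0.0005,0,0],"grip":0},{"delta_rot":[0,0,0],"linear":[0,0,0],"grip":0}])

```text
t: 9.7
tool_pos: [0.6178, -0.1689, 0.0133]
tool_rot: [0.233, -3.132, -0.0]
contact_force: [-2.4, 0.3, 0.8]
opening: -0.0003
grip_force: 1.5
```

Request:
jog_arm(steps=[{"delta_rot":[0,0,0],"linear":[-0.0005,0,0],"grip":0},{"delta_rot":[0,0,0],"linear":[0,0,0],"grip":0}])

```text
t: 9.9
tool_pos: [0.6178, -0.1689, 0.0132]
tool_rot: [0.233, -3.13, -0.0]
contact_force: [-6.6, -2.3, 3.3]
opening: 0.0002
grip_force: 2.8
```

```bash
python3 - <<'E'
from h import *
tcp();cass(None,"pics/s4.png","scene")
E
```

```text
t 9.9 deck mm [  21.3 -116. ] z 0.0132 F [-6.9 -1.3] [-6.6 -2.3  3.3] rot [ 0.233 -3.13  -0.   ]
```

View pics/s4.png

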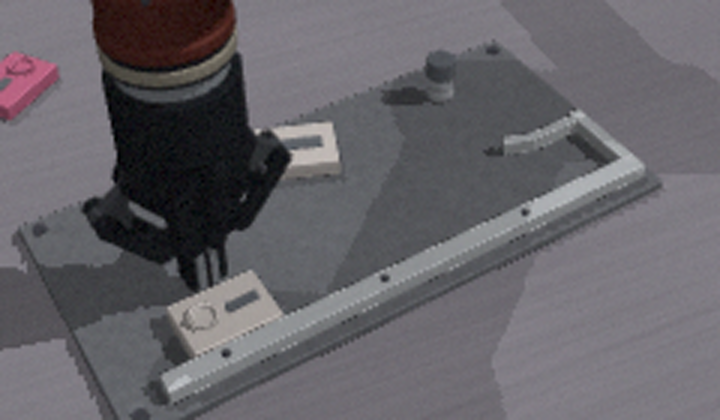

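Contact shows as about 7 N, and the picture shows the cassette flush with the rail (crop (225,310)). Next I back off and go round to its rear end.

Request:
jog_arm(steps=[{"delta_rot":[0,0,0],"linear":[0.002,0,0],"grip":0},{"delta_rot":[0,0,0],"linear":[0.009,0,0],"grip":0},{"delta_rot":[0,0,0],"linear":[0.01,0,0],"grip":0},{"delta_rot":[0,0,0],"linear":[0,-0.01,0],"grip":0},{"delta_rot":[0,0,0],"linear":[0,-0.015,0],"grip":0},{"delta_rot":[0,0,0],"linear":[0,-0.015,0],"grip":0},{"delta_rot":[0,0,0],"linear":[0,-0.015,0],"grip":0},{"delta_rot":[0,0,0],"linear":[0,-0.01,0],"grip":0},{"delta_rot":[0,0,0],"linear":[0,0,0],"grip":0},{"delta_rot":[0,0,0],"linear":[0,0,0],"grip":0}])

```text
t: 10.95
tool_pos: [0.6075, -0.2364, 0.0132]
tool_rot: [0.232, -3.133, -0.001]
contact_force: [0.1, 0.5, -1.1]
opening: -0.0
grip_force: 0.0
```

```bash
python3 - <<'E'
from h import *
tcp();im=cass(None,None,"top");im2=cass(None,None,"scene")
np.savez("b.npz",im=im,im2=im2)
o,ex,ey=[np.load("deck.npz")[k] for k in("o","ex","ey")]
# scene: edge pixels of the white top by high threshold
for n,i,roi in(("scene",im2,(195,265,250,305)),):
  for thr in(122,140,155):
    for c in blobs(n,i,roi,thr,60):
      p=(plane(n,c[:,0],.022)[:,:2]-o)@np.c_[ex,ey]*1000
      print(thr,cv2.boundingRect(c),"y",p[:,1].min().round(1),p[:,1].max().round(1),"x",p[:,0].min().round(1),p[:,0].max().round(1))
E
```

```text
t 10.95 deck mm [   1.2 -181.3] z 0.0132 F [0.1 0.5] [ 0.1  0.5 -1.1] rot [ 2.320e-01 -3.133e+00 -1.000e-03]
122 (205, 270, 45, 35) y -166.1 -78.9 x 31.2 98.3
140 (205, 270, 45, 35) y -166.1 -78.9 x 31.5 91.1
155 (206, 270, 42, 35) y -160.2 -83.1 x 31.7 91.1
```

Request:
jog_arm(steps=[{"delta_rot":[0,0,0],"linear":[-0.01,0,0],"grip":0},{"delta_rot":[0,0,0],"linear":[-0.014,0,0],"grip":0},{"delta_rot":[0,0,0],"linear":[-0.014,0,0],"grip":0},{"delta_rot":[0,0,0],"linear":[-0.013,0,0],"grip":0},{"delta_rot":[0,0,0],"linear":[0,0,0],"grip":0},{"delta_rot":[0,0,0],"linear":[0,0.003,0],"grip":0},{"delta_rot":[0,0,0],"linear":[0,0.003,0],"grip":0},{"delta_rot":[0,0,0],"linear":[0,0.003,0],"grip":0},{"delta_rot":[0,0,0],"linear":[0,0.003,0],"grip":0},{"delta_rot":[0,0,0],"linear":[0,0,0],"grip":0}])

```text
t: 12.05
tool_pos: [0.6559, -0.2163, 0.0133]
tool_rot: [0.233, -3.133, -0.0]
contact_force: [0.4, -0.7, 1.0]
opening: -0.0001
grip_force: 0.0
```

```bash
python3 - <<'E'
from h import *
tcp();cass(None,"pics/s5.png","scene")
E
```

```text
t 12.05 deck mm [  52.  -168.5] z 0.0133 F [ 0.2 -0.7] [ 0.4 -0.7  1. ] rot [ 0.233 -3.133 -0.   ]
```

View pics/s5.png

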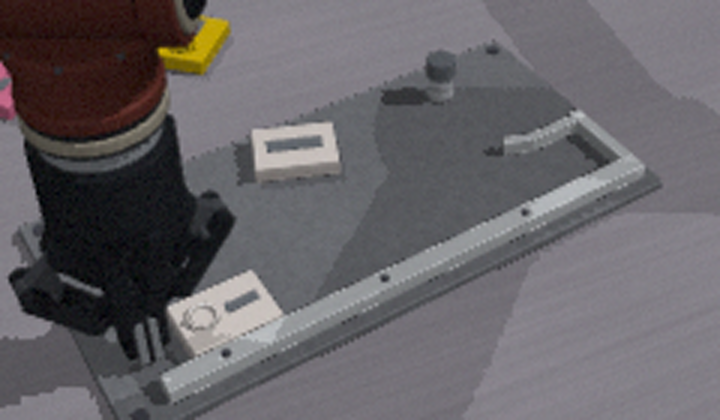

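The fingers stand behind the cassette's rear end (crop (150,340)). I'm sliding it along the rail now.

Request:
jog_arm(steps=[{"delta_rot":[0,0,0],"linear":[0,0.003,0],"grip":0},{"delta_rot":[0,0,0],"linear":[0,0.003,0],"grip":0},{"delta_rot":[0,0,0],"linear":[0,0.003,0],"grip":0},{"delta_rot":[0,0,0],"linear":[0,0.003,0],"grip":0},{"delta_rot":[0,0,0],"linear":[0,0.004,0],"grip":0},{"delta_rot":[0,0,0],"linear":[0,0.004,0],"grip":0},{"delta_rot":[0,0,0],"linear":[0,0.005,0],"grip":0},{"delta_rot":[0,0,0],"linear":[0,0.005,0],"grip":0},{"delta_rot":[0,0,0],"linear":[0,0.005,0],"grip":0},{"delta_rot":[0,0,0],"linear":[0,0.005,0],"grip":0}])

```text
t: 13.1
tool_pos: [0.6502, -0.1766, 0.0133]
tool_rot: [0.233, -3.133, -0.0]
contact_force: [0.9, -1.1, 0.9]
opening: -0.0002
grip_force: 0.2
```

Request:
jog_arm(steps=[{"delta_rot":[0,0,0],"linear":[0,0.005,0],"grip":0},{"delta_rot":[0,0,0],"linear":[0,0.005,0],"grip":0},{"delta_rot":[0,0,0],"linear":[0,0.005,0],"grip":0},{"delta_rot":[0,0,0],"linear":[0,0.005,0],"grip":0},{"delta_rot":[0,0,0],"linear":[0,0.005,0],"grip":0},{"delta_rot":[0,0,0],"linear":[0,0.005,0],"grip":0},{"delta_rot":[0,0,0],"linear":[0,0.005,0],"grip":0},{"delta_rot":[0,0,0],"linear":[0,0.005,0],"grip":0},{"delta_rot":[0,0,0],"linear":[0,0.005,0],"grip":0},{"delta_rot":[0,0,0],"linear":[0,0.005,0],"grip":0}])

```text
t: 14.1
tool_pos: [0.6429, -0.1273, 0.0133]
tool_rot: [0.233, -3.133, 0.0]
contact_force: [0.6, 0.9, 0.9]
opening: -0.0002
grip_force: 0.2
```

Request:
jog_arm(steps=[{"delta_rot":[0,0,0],"linear":[0,0.005,0],"grip":0},{"delta_rot":[0,0,0],"linear":[0,0.005,0],"grip":0},{"delta_rot":[0,0,0],"linear":[0,0.005,0],"grip":0},{"delta_rot":[0,0,0],"linear":[0,0.005,0],"grip":0},{"delta_rot":[0,0,0],"linear":[0,0.005,0],"grip":0},{"delta_rot":[0,0,0],"linear":[0,0.005,0],"grip":0},{"delta_rot":[0,0,0],"linear":[0,0.005,0],"grip":0},{"delta_rot":[0,0,0],"linear":[0,0.005,0],"grip":0},{"delta_rot":[0,0,0],"linear":[0,0.005,0],"grip":0},{"delta_rot":[0,0,0],"linear":[0,0.005,0],"grip":0}])

```text
t: 15.1
tool_pos: [0.6354, -0.0778, 0.0133]
tool_rot: [0.233, -3.133, 0.0]
contact_force: [-0.1, 0.7, -0.2]
opening: 0.0
grip_force: 0.2
```

```bash
python3 - <<'E'
from h import *
tcp();cass(None,"pics/s6.png","scene")
E
```

```text
t 15.1 deck mm [ 52.2 -28.6] z 0.0133 F [-0.   0.7] [-0.1  0.7 -0.2] rot [ 0.233 -3.133  0.   ]
```

View pics/s6.png

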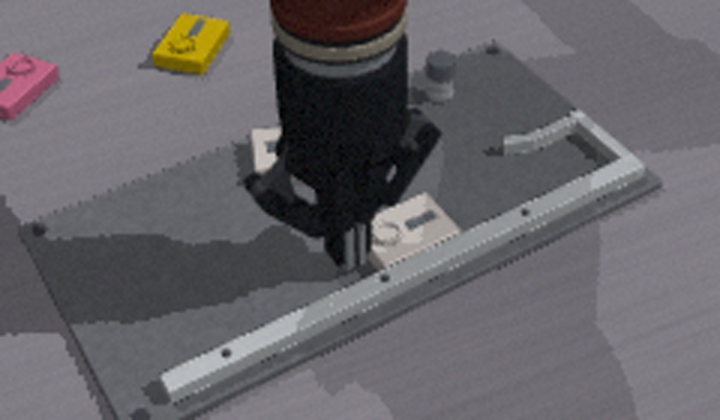

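The cassette is riding along the rail at crop (415,230), still flush. I'm continuing to the pocket mouth, working by numbers from here.

Request:
jog_arm(steps=[{"delta_rot":[0,0,0],"linear":[0,0.005,0],"grip":0},{"delta_rot":[0,0,0],"linear":[0,0.005,0],"grip":0},{"delta_rot":[0,0,0],"linear":[0,0.005,0],"grip":0},{"delta_rot":[0,0,0],"linear":[0,0.005,0],"grip":0},{"delta_rot":[0,0,0],"linear":[0,0.005,0],"grip":0},{"delta_rot":[0,0,0],"linear":[0,0.005,0],"grip":0},{"delta_rot":[0,0,0],"linear":[0,0.005,0],"grip":0},{"delta_rot":[0,0,0],"linear":[0,0.005,0],"grip":0},{"delta_rot":[0,0,0],"linear":[0,0.005,0],"grip":0},{"delta_rot":[0,0,0],"linear":[0,0.005,0],"grip":0}])

```text
t: 16.15
tool_pos: [0.6281, -0.0284, 0.0133]
tool_rot: [-0.233, 3.133, -0.0]
contact_force: [-0.8, -0.6, -0.3]
opening: -0.0003
grip_force: 0.2
```

```bash
python3 - <<'E'
from h import *
tcp();im=cass(None,None,"scene")
o,ex,ey=[np.load("deck.npz")[k] for k in("o","ex","ey")]
for thr in(140,160,175):
    for c in blobs("scene",im,(250,215,370,285),thr,60):
      p=(plane("scene",c[:,0],.022)[:,:2]-o)@np.c_[ex,ey]*1000
      r=cv2.minAreaRect(p.astype(np.float32)); print(thr,cv2.boundingRect(c),r,p.min(0),p.max(0))
E
```

```text
t 16.15 deck mm [52.3 21.4] z 0.0133 F [-0.9 -0.5] [-0.8 -0.6 -0.3] rot [-0.233  3.133 -0.   ]
140 (250, 217, 115, 68) ((57.31696701049805, 55.363250732421875), (81.79595947265625, 267.7351989746094), 0.06266291439533234) [ 16.34547541 -78.4798136 ] [ 98.18391309 189.2573862 ]
160 (250, 271, 26, 14) ((83.60166931152344, -50.782569885253906), (13.388738632202148, 55.212913513183594), 1.2708927392959595) [ 76.82528108 -78.4798136 ] [ 90.53569971 -23.31219996]
160 (296, 237, 31, 22) ((54.52338409423828, 66.67355346679688), (45.2514533996582, 61.734397888183594), 0.08813604712486267) [31.90021468 35.83675966] [77.17392668 97.57531342]
175 (250, 274, 24, 11) ((83.68150329589844, -54.38109588623047), (13.388738632202148, 48.01409912109375), 1.2709685564041138) [ 76.82528108 -78.4798136 ] [ 90.24979237 -30.4151525 ]
```

Cassette at deck (54.5, 66.7), in line with the rail to 0.1°; about 83 mm to go.

Request:
jog_arm(steps=[{"delta_rot":[0,0,0],"linear":[0,0.005,0],"grip":0},{"delta_rot":[0,0,0],"linear":[0,0.005,0],"grip":0},{"delta_rot":[0,0,0],"linear":[0,0.005,0],"grip":0},{"delta_rot":[0,0,0],"linear":[0,0.005,0],"grip":0},{"delta_rot":[0,0,0],"linear":[0,0.005,0],"grip":0},{"delta_rot":[0,0,0],"linear":[0,0.005,0],"grip":0},{"delta_rot":[0,0,0],"linear":[0,0.005,0],"grip":0},{"delta_rot":[0,0,0],"linear":[0,0.005,0],"grip":0},{"delta_rot":[0,0,0],"linear":[0,0.005,0],"grip":0},{"delta_rot":[0,0,0],"linear":[0,0.005,0],"grip":0}])

```text
t: 17.2
tool_pos: [0.6207, 0.0211, 0.0133]
tool_rot: [-0.233, 3.133, 0.0]
contact_force: [-0.7, 0.4, -0.6]
opening: 0.0002
grip_force: 0.2
```

Request:
jog_arm(steps=[{"delta_rot":[0,0,0],"linear":[0,0.004,0],"grip":0},{"delta_rot":[0,0,0],"linear":[0,0.004,0],"grip":0},{"delta_rot":[0,0,0],"linear":[0,0.004,0],"grip":0},{"delta_rot":[0,0,0],"linear":[0,0.004,0],"grip":0},{"delta_rot":[0,0,0],"linear":[0,0.003,0],"grip":0},{"delta_rot":[0,0,0],"linear":[0,0.003,0],"grip":0},{"delta_rot":[0,0,0],"linear":[0,0.002,0],"grip":0},{"delta_rot":[0,0,0],"linear":[0,0.002,0],"grip":0},{"delta_rot":[0,0,0],"linear":[0,0.001,0],"grip":0},{"delta_rot":[0,0,0],"linear":[0,0.001,0],"grip":0}])

```text
t: 18.2
tool_pos: [0.6166, 0.0484, 0.0133]
tool_rot: [0.233, -3.133, 0.0]
contact_force: [0.9, -0.1, -0.7]
opening: -0.0001
grip_force: 0.1
```

```bash
cat >> h.py <<'E'
def seek():
    tcp();im,_=ctrl.get_image("scene");D=np.load("deck.npz")
    for thr in(150,160,168):
        for c in blobs("scene",im,(285,205,375,262),thr,60):
          p=(plane("scene",c[:,0],.022)[:,:2]-D["o"])@np.c_[D["ex"],D["ey"]]*1000
          print(thr,cv2.minAreaRect(p.astype(np.float32)),p.min(0).round(1),p.max(0).round(1))
E
python3 -c "
from h import *
seek()"
```

```text
t 18.2 deck mm [52.3 99. ] z 0.0133 F [ 0.8 -0.2] [ 0.9 -0.1 -0.7] rot [ 0.233 -3.133  0.   ]
150 ((76.3240966796875, 113.8006591796875), (68.04133605957031, 171.50511169433594), 16.058774948120117) [20.3 24.7] [ 98.2 187.8]
160 ((52.06158447265625, 143.05191040039062), (54.47929763793945, 51.044830322265625), 88.0697250366211) [ 27.5 115.1] [ 77.2 171.1]
```

Request:
jog_arm(steps=[{"delta_rot":[0,0,0],"linear":[0,0.001,0],"grip":0},{"delta_rot":[0,0,0],"linear":[0,0.001,0],"grip":0},{"delta_rot":[0,0,0],"linear":[0,0.001,0],"grip":0},{"delta_rot":[0,0,0],"linear":[0,0.001,0],"grip":0},{"delta_rot":[0,0,0],"linear":[0,0,0],"grip":0}])

```text
t: 18.75
tool_pos: [0.616, 0.0524, 0.0133]
tool_rot: [0.233, -3.133, -0.0]
contact_force: [0.2, 0.1, -0.2]
opening: -0.0003
grip_force: 0.0
```

Request:
jog_arm(steps=[{"delta_rot":[0,0,0],"linear":[0,0.0005,0],"grip":0},{"delta_rot":[0,0,0],"linear":[0,0.0005,0],"grip":0},{"delta_rot":[0,0,0],"linear":[0,0,0],"grip":0}])

```text
t: 19.05
tool_pos: [0.6159, 0.0533, 0.0133]
tool_rot: [-0.233, 3.133, -0.0]
contact_force: [0.1, -1.4, 0.2]
opening: -0.0003
grip_force: 0.1
```

Request:
jog_arm(steps=[{"delta_rot":[0,0,0],"linear":[0,0.0005,0],"grip":0},{"delta_rot":[0,0,0],"linear":[0,0,0],"grip":0}])

```text
t: 19.25
tool_pos: [0.6158, 0.0538, 0.0133]
tool_rot: [-0.233, 3.133, 0.0]
contact_force: [-0.1, 0.2, 0.4]
opening: 0.0002
grip_force: 0.1
```

Request:
jog_arm(steps=[{"delta_rot":[0,0,0],"linear":[0,0.0005,0],"grip":0},{"delta_rot":[0,0,0],"linear":[0,0,0],"grip":0}])

```text
t: 19.45
tool_pos: [0.6157, 0.0543, 0.0133]
tool_rot: [-0.233, 3.133, 0.0]
contact_force: [0.5, 0.9, -0.6]
opening: 0.0004
grip_force: 0.1
```

Request:
jog_arm(steps=[{"delta_rot":[0,0,0],"linear":[0,0.0005,0],"grip":0},{"delta_rot":[0,0,0],"linear":[0,0,0],"grip":0}])

```text
t: 19.65
tool_pos: [0.6157, 0.0548, 0.0133]
tool_rot: [-0.233, 3.133, 0.0]
contact_force: [0.6, -0.3, 0.6]
opening: 0.0001
grip_force: 0.1
```

Request:
jog_arm(steps=[{"delta_rot":[0,0,0],"linear":[0,0.0005,0],"grip":0},{"delta_rot":[0,0,0],"linear":[0,0,0],"grip":0}])

```text
t: 19.85
tool_pos: [0.6156, 0.0553, 0.0133]
tool_rot: [-0.233, 3.133, 0.0]
contact_force: [0.4, -0.5, -0.2]
opening: -0.0
grip_force: 0.1
```

Request:
jog_arm(steps=[{"delta_rot":[0,0,0],"linear":[0,0.0005,0],"grip":0},{"delta_rot":[0,0,0],"linear":[0,0,0],"grip":0}])

```text
t: 20.05
tool_pos: [0.6155, 0.0558, 0.0133]
tool_rot: [-0.233, 3.133, 0.0]
contact_force: [0.8, -0.1, -0.2]
opening: 0.0001
grip_force: 0.1
```

Request:
jog_arm(steps=[{"delta_rot":[0,0,0],"linear":[0,0.0005,0],"grip":0},{"delta_rot":[0,0,0],"linear":[0,0,0],"grip":0}])

```text
t: 20.25
tool_pos: [0.6155, 0.0563, 0.0133]
tool_rot: [-0.233, 3.133, -0.0]
contact_force: [-0.6, -0.6, -0.8]
opening: 0.0002
grip_force: 0.1
```

Request:
jog_arm(steps=[{"delta_rot":[0,0,0],"linear":[0,0.0005,0],"grip":0},{"delta_rot":[0,0,0],"linear":[0,0,0],"grip":0}])

```text
t: 20.45
tool_pos: [0.6154, 0.0564, 0.0133]
tool_rot: [-0.233, 3.133, -0.001]
contact_force: [0.9, -2.5, 0.0]
opening: -0.0001
grip_force: 0.9
```

Request:
jog_arm(steps=[{"delta_rot":[0,0,0],"linear":[0,0.0005,0],"grip":0},{"delta_rot":[0,0,0],"linear":[0,0,0],"grip":0}])

```text
t: 20.65
tool_pos: [0.6154, 0.0566, 0.0134]
tool_rot: [-0.233, 3.133, -0.002]
contact_force: [1.2, -5.1, -0.5]
opening: 0.0004
grip_force: 2.0
```

```bash
python3 -c "
from h import *
seek()"
```

```text
t 20.65 deck mm [ 52.3 107.3] z 0.0134 F [ 0.5 -5.2] [ 1.2 -5.1 -0.5] rot [-2.330e-01  3.133e+00 -2.000e-03]
150 ((79.6797103881836, 116.56051635742188), (65.56147766113281, 171.6986541748047), 19.11810302734375) [21.5 24.7] [ 98.2 187.8]
160 ((55.3232536315918, 155.34576416015625), (61.705406188964844, 69.5827865600586), 88.23947143554688) [ 21.5 123.9] [ 90.9 187.3]
```

Firm stop (5 N) where home was expected. I'm withdrawing and checking from above.

Request:
jog_arm(steps=[{"delta_rot":[0,0,0],"linear":[0,-0.002,0],"grip":0},{"delta_rot":[0,0,0],"linear":[0,-0.008,0],"grip":0},{"delta_rot":[0,0,0],"linear":[0,-0.01,0],"grip":0},{"delta_rot":[0,0,0],"linear":[0,0,-0.02],"grip":0},{"delta_rot":[0,0,0],"linear":[0,0,-0.04],"grip":0},{"delta_rot":[0,0,0],"linear":[0,0,-0.04],"grip":0},{"delta_rot":[0,0,0],"linear":[0,-0.04,-0.02],"grip":0},{"delta_rot":[0,0,0],"linear":[0.01,-0.04,0],"grip":0},{"delta_rot":[0,0,0],"linear":[0.01,-0.04,0],"grip":0},{"delta_rot":[0,0,0],"linear":[0.01,-0.04,0],"grip":0}])

```text
t: 21.7
tool_pos: [0.612, -0.1271, 0.1338]
tool_rot: [-0.233, 3.132, 0.0]
contact_force: [1.1, 0.7, -0.2]
opening: 0.0002
grip_force: 0.0
```

Request:
jog_arm(steps=[{"delta_rot":[0,0,0],"linear":[0.01,-0.04,0],"grip":0},{"delta_rot":[0,0,0],"linear":[0.01,-0.04,0],"grip":0},{"delta_rot":[0,0,0],"linear":[0.01,-0.04,0],"grip":0},{"delta_rot":[0,0,0],"linear":[0.01,-0.04,0],"grip":0},{"delta_rot":[0,0,0],"linear":[0.01,-0.04,0],"grip":0},{"delta_rot":[0,0,0],"linear":[0.01,-0.04,0],"grip":0},{"delta_rot":[0,0,0],"linear":[0,0,0],"grip":0},{"delta_rot":[0,0,0],"linear":[0,0,0],"grip":0}])

```text
t: 22.5
tool_pos: [0.5877, -0.3726, 0.133]
tool_rot: [-0.229, 3.133, 0.002]
contact_force: [-1.2, 0.2, -0.5]
opening: -0.0001
grip_force: 0.0
```

```bash
python3 - <<'E'
from h import *
tcp();im,_=ctrl.get_image("top");D=np.load("deck.npz");B=np.c_[D["ex"],D["ey"]]
g=cv2.cvtColor(im,cv2.COLOR_RGB2GRAY);np.savez("end.npz",im=im)
print(g[148:182:1,222:266:2])
for roi in((285,175,340,218),):
  for c in blobs("top",im,roi,120):
    print("blank",cv2.minAreaRect(((plane("top",c[:,0],.022)[:,:2]-D["o"])@B*1000).astype(np.float32)))
E
```

```text
t 22.5 deck mm [ -38.5 -313.1] z 0.133 F [-1.2  0.4] [-1.2  0.2 -0.5] rot [-2.290e-01  3.133e+00  2.000e-03]
[[112 114 110  97  98 102  99 105  98 112 123 137 140 149 163 168 168 167
  167 156  93 168]
 [ 98 103  93  94  94 105 111 136 138 148 159 168 169 168 169 168 169 169
  167 160  82 168]
 [ 95 101 109 119 126 133 139 164 169 169 170 170 170 169 169 169 169 169
  168 168 136 167]
 [130 129 140 149 154 153 153 154 166 170 169 170 170 170 170 169 168 168
  168 163 148 144]
 [162 154 152 153 153 154 154 154 159 170 169 170 169 168 169 169 153 145
  145 136  94  79]
 [166 155 153 153 154 153 154 154 153 164 170 165 162 159 147 145 110  79
   75  78  79  77]
 [166 157 154 154 153 153 154 156 146 146 163 163 160 155 103  78  77  76
   78  77  78  78]
 [165 156 153 154 143 144 149 159 147 139 158 172 172 171 129  76  78  77
   86  86  92  91]
 [159 155 142 158 144 145 149 159 161 160 163 171 171 172 140  76  76  93
   99 104 107 109]
 [153 154 132 161 162 161 161 160 160 159 160 168 171 171 145  76  77 109
  108 109 108 109]
 [148 151 147 161 161 160 160 160 160 160 160 160 170 172 148
[... 1581 characters left out ...]
 109  96  95
   94  95  97  96]
 [ 94 146 154 113 124 142 149 145 147 147 148 149 151 149 152 128  97  96
   95  95  96  96]
 [ 95 144 157 147 147 147 150 148 133 126 128 129 129 144 151 134  84  89
   95  96  96  94]
 [ 93 144 160 150 136 128 130 129  92  63  61  62  65 116 129 121  66  74
   95  95  94  93]
 [ 93 133 156 145  99  70  61  64  64  62  64  64  63  79  64  94  64  66
   94  94  94  93]
 [ 94 120 132 113  65  63  61  64  64  63  71  79  78  94  78  79  71  64
   93  94  94  95]
 [ 94  96  74  61  61  63  68  77  78  79  86  95  94  93  96  93  87  69
   95  95  95  95]]
blank ((-58.72784423828125, -8.013683319091797), (61.246734619140625, 44.406612396240234), 67.81295776367188)
```

```bash
python3 - <<'E'
from h import *
D=np.load("deck.npz");B=np.c_[D["ex"],D["ey"]];im=np.load("end.npz")["im"];a0=np.load("top0.npz")["im"]
g=cv2.cvtColor(im,cv2.COLOR_RGB2GRAY).astype(float)
e=[(247+edge(g[v,247:],110),v) for v in range(158,169)]
p=(plane("top",e,.022)[:,:2]-D["o"])@B*1000; print("rear edge y",p[:,1].round(1),"x",p[[0,-1],0].round(1))
f=[(u,162+edge(g[162:,u],115)) for u in range(230,248,2)]
p=(plane("top",f,.022)[:,:2]-D["o"])@B*1000; print("-x edge x",p[:,0].round(1),"y",p[[0,-1],1].round(1))
df=cv2.absdiff(im,a0).max(2)
print("vial diff",df[195:220,245:280].mean(),"jar",df[160:195,420:455].mean(),"bottle",df[200:255,65:125].mean())
E
```

```text
rear edge y [119.8 120.  120.1 119.9 119.2 119.2 119.7 120.1 120.2 120.4 120.6] x [62.7 37.9]
-x edge x [56.3 56.5 56.5 56.3 31.4 31.3 31.  31.4 31.4] y [170.2 134.7]
vial diff 4.098285714285714 jar 48.31183673469388 bottle 19.854848484848485
```

The rear edge is at y = 120 mm and the inner edge at x = 31.3 mm, so the cassette is home. Handing in.

```bash
python3 -c "
from station import ctrl
print(ctrl.finish_job())"
```

```text
the job is handed in; nothing more can be done
None
```

The sample cassette is home in the corner pocket, flush to the rail and against the end stop (measured within about 1 mm), and the job is handed in; the blank and vial were checked and had not moved, while the bottle and jar were not measured at the end because the arm or shadows affected that view, but no contact was felt near them.

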